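# Open the drinks carrier for the daily sample

### The arm

A 6-joint arm with a two-finger parallel gripper is mounted at the origin on the work surface. World frame = base frame: x ahead of the robot, y to its left, z up, the work surface at z = 0. Lengths are in mm, angles in rad, forces in N, time in s.
With the tool pointing down it reaches from about 400 to 925 mm from the base axis. Payload 12.5 kg.
Tool frame: the origin (TCP) lies on the centre line of the jaws, within the pads' length; the fingertips stand 17 mm ahead of it and the grasp point (between the pads) lies 2 mm behind it; z points along the fingers, y is the line along which they close (so a half turn about z gives the same grasp; the last joint's range is limited). The gripper opens to 95 mm and grips with 3 to 60 N. Pads are 20 mm wide; open, the fingers measure 119 mm over their backs; the gripper's body (75 mm by 180 mm) begins 59 mm behind the grasp point.
Start: joints at [1.193, 0.491, 1.559, -0, 1.092, -0.106], TCP at [167.773, 602.077, 231.661] pointing down, gripper open.
Joint ranges: [-3.1, 3.1], [-0.84, 2.19], [0.05, 2.79], [-1.13, 4.28], [0.06, 2.93], [-2.69, 2.69]. Speed limits (rad/s): [2.22, 2.22, 2.79, 3.14, 3.14, 3.14].

### API

Orientations are given as [roll, pitch, yaw] about the fixed x, y, z axes, in that order (R = Rz(yaw) Ry(pitch) Rx(roll)).
In Python, from cell import env gives the robot as it stands.
- The arm moves only by the tool drive_tool, never from a script. Its argument "deltas" is text: rows parted by semicolons, each of 4 numbers parted by spaces: the shift along the world's x, y, z normalised to -1 to 1, where 1 is 100 mm, then the turn about the world's z normalised to -1 to 1, where 1 is 180 degrees. A call has 1 to 10 rows; each row shifts and turns the commanded pose from where the row before left it; what a row does not reach is not made up. A row lasts 1/12 s, in which the tool goes at most 41.7 mm and 7.16 degrees, less where a joint would pass 70% of its speed; a pose out of reach is approached as far as the arm can. A call with a number of a shift or a turn outside -1 to 1 is refused whole. A call with a gripper value outside its range is refused whole. "gripper" is the closure, from 0 (fully open) to 1 (shut), set as the call begins (left out, the last holds). The fingers move at their own pace and stop on an object; the grip force is fixed at half the most. Time passes only in rows, so rows that do not move let the fingers close. It gives the time, the measured TCP pose, the force, the opening and the grip force at its end, in the units of the state.
- env.state(): the state, without advancing time (a new reading comes with each control period).
- env.read_camera(name): name is "scene" or "side" or "wrist"; returns (picture, depth): 400x640x3 uint8, red, green, blue; 400x640 float32, mm along the optical axis (not along the pixel's ray), 0 where there is no reading.
- env.camera_params(name): a dict with "mtx" (3x3 intrinsics, pixels), "k1" (the pictures are not rectified: a ray, as slopes to the right and down, at radius r is drawn at 1 + k1 r^2 times it, then the intrinsics apply), "camera_from_world" (4x4, takes a point from world to camera coordinates); the wrist camera has in their place "mount" (4x4, takes a point from camera to tool coordinates, whose origin is the TCP and whose axes are the flange's). Camera axes: x right, y down, z forward; pixel columns grow to the right and rows downward; lengths in mm; the calibration is good to about 2 mm. A picture is of the moment at which its call begins: read the wrist's pose just before it. camera_params takes no time and is no camera call.
- env.job_done(): hands the job in; it is judged then, once.
The state is a dict: "t": time; "joints": joint angles; "qvel": joint speeds; "tau": joint torques, N m; "eef_pos": TCP position; "tcp_rot": TCP orientation; "ft_force": force on the tool from outside, world axes, zero at the start; "moment": the same for the moment, N m; "opening": opening from 0.0 (shut) to 1.0 (fully open); "grip_force": force on a finger pad.
Only numpy, scipy, OpenCV 4.12 (cv2) and the standard library are available. Lean on these libraries where they do the work, as an engineer would, in place of code of your own. Each camera call takes 0.05 s, during which the arm holds its last target. There are 200 camera calls.

### The job

Get the drinks carrier ready for its daily sample: first stand the yellow beaker upright and centred on the small raised steel stand and let go of it. Then open the carrier's filler cap: nobody knows whether it loosens clockwise or anticlockwise, so feel for it: try one way and, if it is blocked, the other; turn it to its stop, lift it off, and finish still holding the cap level in the gripper, clear above the open mouth by a good hand's breadth (about 100 mm). Leave the tumblers on their tray and the mug as they are.

Things in the scene. Friction and masses are not known exactly. Their poses are not given: they have to be found in the camera images.
- beaker: Loose yellow straight-sided plastic beaker, open at the top: outer diameter 56, height 90, wall 3 mm, about 90 g. Origin at the centre of its underside, z up its axis. It starts upright on the worktop.
- stand_top (a point): Centre of the top face of the fixed steel sample stand: a round disc of diameter 54 mm, 10 mm thick, its top 110 mm above the worktop, on a 24 mm post with a round foot of diameter 90 mm. z up.
- carrier: Fixed orange insulated drinks carrier, a box 240 (its x) by 190 (its y) by 160 mm high with black bands and a tap on its -x face (reaching 30 mm out, low down). Origin at the centre of its underside, z up.
- mouth (a point): Centre of the carrier's filler mouth, 160 mm above the worktop, level with its flat top. Axes as the carrier's. Quick thread: the wrong way the cap meets a hard stop after 0.1 to 0.35 rad; the right way it turns freely to a hard stop 1.15 to 1.25 rad from the carrier's x, and lifts straight off between 0.9 rad and there. Elsewhere it has 2 mm of vertical play and cannot be pulled off.
- cap: Loose filler cap, 150 g: black disc, diameter 82, 8 mm thick, on the carrier's top over the mouth; below it a plug, diameter 44, 24 mm deep, with two lugs along the cap's x. Origin: centre of the disc's underside, z up. Starts closed, its x within 0.1 rad of the carrier's x. Its thread hand differs from one time to the next and cannot be seen.
- cap_grip (a point): Point inside the cap's white upright grip bar, on the cap's axis, 30 mm above the underside of the cap's disc. The bar stands on the disc: 66 long (along the cap's x), 16 wide (along its y), 36 mm high; its top is 44 mm above the disc's underside. Axes as the cap's.
- tumbler0: Bystander: loose clear glass tumbler upside down on a black tray, 68 mm diameter at the bottom, 100 mm high. Origin at the centre of its underside.
- tumbler1: Bystander: a second tumbler like the first, on the same tray.
- mug: Bystander: loose white mug, 76 mm diameter, 85 mm high, on the worktop. Origin at the centre of its underside.
Mind the look-alikes: they are no part of the job. Several things have the shape of the beaker; the one meant has the colours described above.

How it is judged (in metres and radians):
On the way, in this order (a step that is already met when the one before it is completed fails the run):
1. the beaker stands upright and centred on the stand, let go, with the cap still on the carrier (distance between beaker and stand_top below 0.015 m and angle between beaker's own z axis and vertical below 0.1 rad and contact force between beaker and the fingers below 0.05 N and linear speed of beaker below 0.03 m/s and z of cap in the frame of mouth below 0.01 m), for 0.2 s.
2. the cap is lifted off the mouth in the gripper (z of cap in the frame of mouth above 0.03 m and contact force between cap and the fingers above 1 N), for 0.2 s.
At the end, for the whole second after the job is handed in: The beaker stands upright (0.1 rad), still and released on the stand, within 15 mm of its top centre; the gripper holds the cap still and level (0.3 rad), its underside over 50 mm above the mouth, within 60 mm of straight above it, not touching the carrier (distance between beaker and stand_top below 0.015 m and angle between beaker's own z axis and vertical below 0.1 rad and linear speed of beaker below 0.03 m/s and contact force between beaker and the arm below 0.05 N and contact force between beaker and the fingers below 0.05 N and z of cap in the frame of mouth above 0.05 m and horizontal distance between cap and mouth below 0.06 m and angle between cap's own z axis and vertical below 0.3 rad and contact force between cap and the fingers above 1 N and contact force between cap and carrier below 0.05 N and linear speed of cap below 0.05 m/s); the arm keeps its last pose, push and grip.
It fails at once if a tumbler is moved more than 30 mm or tipped (distance of any of tumbler0, tumbler1 from where it was at the start of the episode above 0.03 m or angle between any of tumbler0, tumbler1's own z axis and vertical above 0.4 rad).
It fails at once if the mug is moved more than 30 mm or tipped (distance of mug from where it was at the start of the episode above 0.03 m or angle between mug's own z axis and vertical above 0.4 rad).
It also fails if it takes over 61 s, if anything falls off the work surface, if the arm or the gripper's body presses on something with over 40 N, if the wrist force passes 120 N, or if a joint passes its speed limit or range.

## Working session

There is one attempt and no reset: what is moved stays moved. The work goes in short steps, Python scripts to look and compute and a tool call to move; the robot and the scene stay as the last step left them, time stands still between calls to the robot, and variables do not carry over. Pictures are saved under pics/ and viewed, at most 10 in all, crops included, and the job is handed in when it is done.

Besides the shell and the picture viewer there is one more tool, called after "Request:" by a JSON object that holds its "method" and its "body", one argument or row to a line. drive_tool: Moves the arm, as the interface text tells. Its arguments: {"type":"object","properties":{"deltas":{"type":"string"},"gripper":{"type":"number"}},"required":["deltas"]}

```bash
mkdir -p pics; ls
cat > h.py <<'E'
import numpy as np, cv2
from cell import env
def snap(n):
    im,d=env.read_camera(n); np.savez(f'pics/{n}.npz',im=im,d=d); return im,d
def world(n,d,im=None,wpose=None):
    p=env.camera_params(n); K=np.array(p['mtx']); k1=p['k1']
    v,u=np.mgrid[0:400,0:640]
    a=(u-K[0,2])/K[0,0]; b=(v-K[1,2])/K[1,1]
    rd=np.hypot(a,b); r=rd.copy()
    for _ in range(20): r=rd/(1+k1*r*r)
    s=np.where(rd>0,r/np.maximum(rd,1e-9),1)
    P=np.stack([a*s*d,b*s*d,d,np.ones_like(d)],-1)
    if n=='wrist': T=wpose@np.array(p['mount'])
    else: T=np.linalg.inv(np.array(p['camera_from_world']))
    return (P@T.T)[...,:3]
E
python3 - <<'E'
from h import *
s=env.state();print(s)
a=[]
for n in('scene','side'):
    im,d=snap(n);a.append(im);p=env.camera_params(n);print(n,np.linalg.inv(np.array(p['camera_from_world'])).round(2),p['k1'])
    cv2.imwrite(f'pics/{n}0.png',im[...,::-1])
E
```

```text
pics
{'t': 0.0, 'joints': array([ 1.19341767e+00,  4.91553063e-01,  1.55946810e+00,  2.07514852e-05,
        1.09169630e+00, -1.05621990e-01]), 'qvel': array([-0.00011417,  0.00098645, -0.00155574, -0.00028523, -0.00210732,
       -0.00154774]), 'tau': array([ 2.40867892e-03, -6.12632275e+01, -2.58193821e+01,  6.92475890e-02,
        4.80726804e-02, -7.65049072e-05]), 'eef_pos': array([167.66552819, 601.84896641, 231.05935372]), 'tcp_rot': array([-3.14047605e+00, -1.36885722e-04,  2.86982633e+00]), 'ft_force': array([0.442968  , 0.01855698, 0.04543443]), 'moment': array([ 0.02610783,  0.03034584, -0.00298894]), 'grip_force': 0.0, 'opening': 0.9993952578145722}
scene [[ 8.70000e-01  3.30000e-01 -3.60000e-01  1.01397e+03]
 [ 4.90000e-01 -6.00000e-01  6.30000e-01 -9.44110e+02]
 [-1.00000e-02 -7.30000e-01 -6.90000e-01  1.14795e+03]
 [ 0.00000e+00  0.00000e+00  0.00000e+00  1.00000e+00]] -0.10888375135995532
side [[ 8.3000e-01 -3.1000e-01  4.6000e-01 -1.3218e+02]
 [-5.5000e-01 -4.6000e-01  6.9000e-01 -9.6510e+02]
 [ 0.0000e+00 -8.3000e-01 -5.5000e-01  8.9479e+02]
 [ 0.0000e+00  0.0000e+00  0.0000e+00  1.0000e+00]] 0.036571863635603975
```

View pics/scene0.png

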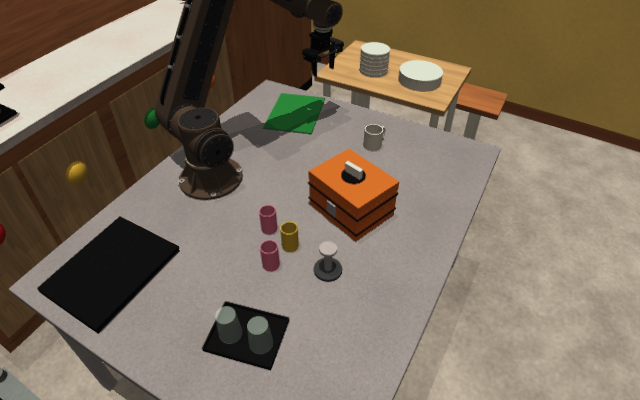

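View pics/side0.png

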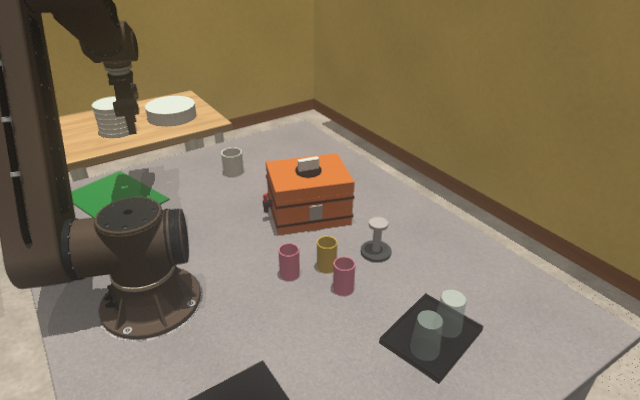

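The scene picture shows the yellow beaker at (289,236) with pink look-alikes at (268,220) and (270,256). The stand disc is at (328,248), the carrier's white bar at (354,170), the mug at (373,137) and the tumbler tray at (246,335). The side view shows the same layout: beaker (327,254), stand (378,224), bar (308,163).

```bash
cat > m.py <<'E'
from h import *
def circ(Q):
    A=np.c_[2*Q[:,:2],np.ones(len(Q))];s=np.linalg.lstsq(A,(Q[:,:2]**2).sum(1),rcond=None)[0]
    return s[:2].round(1),np.sqrt(s[2]+s[0]**2+s[1]**2).round(1),len(Q)
C={'yellow':((18,34),'h'),'pink':((160,179),'h'),'orange':((5,15),'h')}
for n in('scene','side'):
    z=np.load(f'pics/{n}.npz');im,d=z['im'],z['d'];W=world(n,d);hsv=cv2.cvtColor(im,cv2.COLOR_RGB2HSV)
    H,S,V=[hsv[...,i].astype(int) for i in range(3)]
    roi=(np.abs(W[...,0]-600)<450)&(np.abs(W[...,1])<600)&(d>0)
    for c,((a,b),_) in C.items():
        m=(H>=a)&(H<=b)&(S>90)&(V>40)&roi&(W[...,2]>8)
        k,l,st,ce=cv2.connectedComponentsWithStats(m.astype(np.uint8))
        for i in range(1,k):
            if st[i,4]<80: continue
            Q=W[l==i]; zt=np.percentile(Q[:,2],98)
            print(n,c,ce[i].round(),st[i,4],'ztop',zt.round(1))
            if c!='orange':
                q=Q[(Q[:,2]>20)&(Q[:,2]<80)]; print('  side circ',circ(q)); t=Q[Q[:,2]>84]; 
                if len(t)>5: print('  rim',circ(t), (t.min(0)+t.max(0))[:2]/2)
            elif zt>140:
                t=Q[Q[:,2]>154]; r=cv2.minAreaRect(t[:,:2].astype(np.float32)); print('  top',r,np.median(t[:,2]))
    # stand
    b=(28,) 
    m=roi&(S<60)&(V>90)&(W[...,2]>100)&(W[...,2]<118)
    k,l,st,ce=cv2.connectedComponentsWithStats(m.astype(np.uint8))
    for i in range(1,k):
        if st[i,4]>60:
            Q=W[l==i];t=Q[Q[:,2]>106];print(n,'stand?',ce[i].round(),st[i],cv2.minEnclosingCircle(t[:,:2].astype(np.float32)),np.median(t,0).round(1),t.mean(0).round(1))
    m=roi&(S<60)&(V>90)&(W[...,2]>185)&(W[...,2]<215)
    k,l,st,ce=cv2.connectedComponentsWithStats(m.astype(np.uint8))
    for i in range(1,k):
        if st[i,4]>20:
            Q=W[l==i];t=Q[Q[:,2]>199];print(n,'bar?',ce[i].round(),st[i],cv2.minAreaRect(t[:,:2].astype(np.float32)) if len(t)>3 else 0,np.median(Q,0).round(1),np.percentile(Q[:,2],95))
    m=roi&(S<60)&(V>60)&(W[...,2]>20)&(W[...,2]<105)
    k,l,st,ce=cv2.connectedComponentsWithStats(m.astype(np.uint8))
    for i in range(1,k):
        if st[i,4]>60: print(n,'grey',ce[i].round(),st[i,4],np.median(W[l==i],0).round())
E
python3 m.py
```

```text
scene yellow [289. 236.] 437 ztop 89.7
  side circ (array([ 452.2, -146. ]), np.float64(26.3), 313)
  rim (array([ 452.5, -146.8]), np.float64(26.2), 62) [ 451.54699822 -146.18371223]
scene pink [268. 219.] 402 ztop 90.0
  side circ (array([ 348.8, -116.1]), np.float64(26.6), 294)
  rim (array([ 350.1, -116.3]), np.float64(26.4), 44) [ 350.4674298  -115.23175511]
scene pink [269. 255.] 449 ztop 90.6
  side circ (array([ 438.9, -241.3]), np.float64(26.5), 334)
  rim (array([ 439.3, -241.7]), np.float64(25.7), 50) [ 439.97706889 -242.08056989]
scene orange [355. 193.] 4385 ztop 161.8
  top ((553.9719848632812, 104.13444519042969), (196.81272888183594, 244.1615447998047), 69.67800903320312) 157.69935557834458
scene orange [318. 197.] 224 ztop 101.8
scene stand? [328. 248.] [319 242  18  14 202] ((608.1718139648438, -173.23614501953125), 27.050504684448242) [ 610.4 -174.9  109. ] [ 609.5 -175.1  109.1]
scene stand? [225. 314.] [215 306  21  18 256] ((479.0203857421875, -506.7695617675781), 26.594539642333984) [ 479.2 -501.5  106.8] [ 481.1 -501.7  106.9]
scene stand? [257. 325.] [247 316
[... 1482 characters left out ...]
.1  110.1] [ 608.2 -175.1  110.1]
side stand? [453. 298.] [441 290  25  19 353] ((566.5548706054688, -489.8548889160156), 25.11524200439453) [ 568.4 -488.5  106.5] [ 566.3 -489.   106.7]
side stand? [430. 320.] [417 310  26  20 394] ((476.11761474609375, -505.9356994628906), 26.126277923583984) [ 477.7 -506.   106.9] [ 476.8 -506.7  107. ]
side bar? [308. 162.] [298 157  21  11 156] ((553.216796875, 103.98091888427734), (23.514915466308594, 66.1048355102539), 74.74422454833984) [551.3  99.6 199. ] 205.31349527808504
side grey [232. 159.] 506 [461. 466.  64.]
side grey [315. 212.] 165 [520.  11.  75.]
side grey [377. 239.] 170 [ 602. -181.   58.]
side grey [438. 326.] 1796 [ 489. -511.   73.]
```

Both views agree within 2 mm, and heights and sizes match the data: beaker (453,-146), stand (609,-175), cap (554.5,102), carrier x at about -20°. I'll swing out over the workspace first, then go to above the beaker.

Request:
{"method": "drive_tool", "body": {
  "deltas": "0.22 -0.28 0.1 0; 0.22 -0.28 0.1 0; 0.22 -0.28 0.1 0; 0.22 -0.28 0.1 0; 0.22 -0.28 0.1 0; 0.22 -0.28 0.1 0; 0.22 -0.28 0.1 0; 0.22 -0.28 0.1 0",
  "gripper": 0
}}

```text
t: 0.77
eef_pos: [344.4, 376.5, 312.0]
tcp_rot: [-3.141, -0.0, 2.87]
ft_force: [0.7, 0.5, -0.6]
opening: 1.001
grip_force: 0.0
```

Request:
{"method": "drive_tool", "body": {
  "deltas": "0.2 -0.35 0 0; 0.2 -0.35 0 0; 0.2 -0.35 0 0; 0.2 -0.35 0 0; 0.2 -0.35 0 0; 0.2 -0.35 0 0; 0.2 -0.35 0 0; 0.2 -0.35 0 0"
}}

```text
t: 1.43
eef_pos: [504.3, 96.1, 311.6]
tcp_rot: [3.142, -0.0, 2.87]
ft_force: [0.6, -0.2, 1.2]
opening: 1.0
grip_force: 0.0
```

Request:
{"method": "drive_tool", "body": {
  "deltas": "-0.07 -0.35 0 -0.0375; -0.07 -0.35 0 -0.0375; -0.07 -0.35 0 -0.0375; -0.07 -0.35 0 -0.0375; -0.07 -0.35 0 -0.0375; -0.07 -0.35 0 -0.0375; -0.07 -0.35 0 0; 0 0 0 0; 0 0 0 0"
}}

```text
t: 2.18
eef_pos: [454.3, -148.2, 311.4]
tcp_rot: [-3.141, -0.001, 2.16]
ft_force: [0.3, 0.1, 1.0]
opening: 0.997
grip_force: 0.0
```

Request:
{"method": "drive_tool", "body": {
  "deltas": "-0.015 0.022 -0.4 0; 0 0 -0.4 0; 0 0 -0.4 0; 0 0 -0.4 0; 0 0 -0.3 0; 0 0 -0.25 0; 0 0 -0.25 0; 0 0 -0.21 0; 0 0 0 0; 0 0 0 0"
}}

```text
t: 3.02
eef_pos: [453.2, -143.6, 50.3]
tcp_rot: [-3.141, -0.002, 2.164]
ft_force: [0.1, 1.3, 0.6]
opening: 1.003
grip_force: 0.0
```

Request:
{"method": "drive_tool", "body": {
  "deltas": "0 0 0 0; 0 0 0 0; 0 0 0 0; 0 0 0 0; 0 0 0 0; 0 0 0 0; 0 0 0 0; 0 0 0 0; 0 0 0 0; 0 0 0 0",
  "gripper": 0.7
}}

```text
t: 3.85
eef_pos: [453.4, -144.8, 50.9]
tcp_rot: [3.141, 0.0, 2.163]
ft_force: [-0.2, 0.3, 5.6]
opening: 0.58
grip_force: 30.0
```

Request:
{"method": "drive_tool", "body": {
  "deltas": "0 0 0.1 0; 0 0 0.25 0; 0 0 0.3 0; 0 0 0.3 0; 0 0 0.25 0; 0 0 0.2 0; 0 0 0.1 0; 0 0 0 0"
}}

```text
t: 4.52
eef_pos: [453.8, -145.0, 202.6]
tcp_rot: [3.14, 0.003, 2.163]
ft_force: [0.6, 0.9, -0.5]
opening: 0.581
grip_force: 30.0
```

Request:
{"method": "drive_tool", "body": {
  "deltas": "0.1 -0.02 0 0; 0.2 -0.04 0 0; 0.26 -0.05 0 0; 0.3 -0.06 0 0; 0.26 -0.05 0 0; 0.2 -0.04 0 0; 0.14 -0.02 0 0; 0.1 -0.02 0 0; 0 0 0 0; 0 0 0 0"
}}

```text
t: 5.35
eef_pos: [609.2, -174.5, 198.7]
tcp_rot: [-3.14, -0.002, 2.163]
ft_force: [-0.5, 0.4, -2.1]
opening: 0.58
grip_force: 30.0
```

```bash
cat > b.py <<'E'
from h import *
from m import circ
import sys
E
sed -i 's/^C=/if __name__=="__main__":\n  pass\nC=/' m.py
cat > b.py <<'E'
from h import *
def circ(Q):
    A=np.c_[2*Q[:,:2],np.ones(len(Q))];s=np.linalg.lstsq(A,(Q[:,:2]**2).sum(1),rcond=None)[0]
    return s[:2].round(1),np.sqrt(s[2]+s[0]**2+s[1]**2).round(1),len(Q)
print(env.state()['eef_pos'].round(1))
for n in('scene','side'):
    im,d=snap(n);W=world(n,d);hsv=cv2.cvtColor(im,cv2.COLOR_RGB2HSV);H,S,V=[hsv[...,i].astype(int) for i in range(3)]
    m=(H>=18)&(H<=34)&(S>90)&(V>40)&(abs(W[...,0]-609)<60)&(abs(W[...,1]+175)<60)&(W[...,2]>80)&(W[...,2]<260)
    Q=W[m]; z0,z1=np.percentile(Q[:,2],[1,99]);print(n,'z',z0.round(1),z1.round(1))
    for a,b in((0,30),(30,60),(60,95)):
        q=Q[(Q[:,2]>z0+a)&(Q[:,2]<=z0+b)]
        if len(q)>15: print(a,circ(q))
    cv2.imwrite(f'pics/{n}b_{int(env.state()["t"]*100)}.png',cv2.resize(im[140:340,200:480,::-1],None,fx=2,fy=2))
E
python3 b.py; ls pics
```

```text
[ 609.2 -174.5  198.7]
scene z 149.7 237.1
0 (array([ 608. , -176.4]), np.float64(26.3), 130)
30 (array([ 608.2, -176.1]), np.float64(26.6), 218)
60 (array([ 607.9, -176.6]), np.float64(26.4), 205)
side z 151.9 233.3
0 (array([ 605.9, -176.6]), np.float64(25.0), 166)
30 (array([ 602.7, -179.5]), np.float64(23.5), 103)
60 (array([ 602.1, -180.8]), np.float64(23.2), 41)
scene.npz
scene0.png
sceneb_540.png
side.npz
side0.png
sideb_545.png
```

Request:
{"method": "drive_tool", "body": {
  "deltas": "0.01 0.01 -0.1 0; 0 0 -0.1 0; 0 0 -0.08 0; 0 0 -0.05 0; 0 0 -0.03 0; 0 0 0 0; 0 0 0 0"
}}

```text
t: 6.03
eef_pos: [610.3, -173.8, 164.6]
tcp_rot: [3.142, -0.0, 2.163]
ft_force: [-0.6, 0.2, -0.9]
opening: 0.584
grip_force: 30.0
```

Request:
{"method": "drive_tool", "body": {
  "deltas": "0 0 -0.02 0; 0 0 0 0; 0 0 0 0"
}}

```text
t: 6.28
eef_pos: [610.3, -173.7, 162.8]
tcp_rot: [3.141, 0.0, 2.163]
ft_force: [0.7, 0.0, -0.6]
opening: 0.582
grip_force: 30.0
```

Request:
{"method": "drive_tool", "body": {
  "deltas": "0 0 -0.015 0; 0 0 0 0; 0 0 0 0"
}}

```text
t: 6.53
eef_pos: [610.3, -173.7, 161.1]
tcp_rot: [3.141, -0.0, 2.163]
ft_force: [0.5, -0.4, -0.2]
opening: 0.583
grip_force: 30.0
```

Request:
{"method": "drive_tool", "body": {
  "deltas": "0 0 -0.01 0; 0 0 0 0; 0 0 0 0"
}}

```text
t: 6.78
eef_pos: [610.4, -173.7, 160.9]
tcp_rot: [3.141, 0.001, 2.163]
ft_force: [-2.3, 0.6, 5.5]
opening: 0.579
grip_force: 30.0
```

Request:
{"method": "drive_tool", "body": {
  "deltas": "0 0 -0.01 0; 0 0 0 0; 0 0 0 0"
}}

```text
t: 7.03
eef_pos: [610.4, -173.8, 160.9]
tcp_rot: [3.141, 0.001, 2.163]
ft_force: [-4.6, 1.4, 12.6]
opening: 0.584
grip_force: 30.0
```

Contact with the disc. I'll back off 1 mm, release, and rise.

Request:
{"method": "drive_tool", "body": {
  "deltas": "0 0 0.01 0; 0 0 0 0; 0 0 0 0"
}}

```text
t: 7.28
eef_pos: [610.4, -173.8, 160.9]
tcp_rot: [3.141, 0.001, 2.163]
ft_force: [-2.6, 1.1, 7.1]
opening: 0.583
grip_force: 30.0
```

Request:
{"method": "drive_tool", "body": {
  "deltas": "0 0 0 0; 0 0 0 0; 0 0 0 0; 0 0 0 0; 0 0 0 0; 0 0 0 0; 0 0 0 0; 0 0 0 0; 0 0 0 0; 0 0 0 0",
  "gripper": 0
}}

```text
t: 8.12
eef_pos: [610.3, -173.7, 160.1]
tcp_rot: [3.142, -0.0, 2.163]
ft_force: [-0.1, 0.7, -0.2]
opening: 0.998
grip_force: 0.0
```

```bash
python3 b.py
```

```text
[ 610.3 -173.7  160.1]
scene z 104.5 252.9
0 (array([ 607.6, -173.8]), np.float64(27.1), 101)
30 (array([ 609. , -175.9]), np.float64(26.5), 181)
60 (array([ 609.1, -175.7]), np.float64(26.5), 240)
side z 112.3 219.1
0 (array([ 602.2, -180.3]), np.float64(21.3), 111)
30 (array([ 591.5, -187. ]), np.float64(22.1), 101)
60 (array([ 589.7, -193.8]), np.float64(21.0), 32)
```

Request:
{"method": "drive_tool", "body": {
  "deltas": "0 0 0.1 0; 0 0 0.3 0; 0 0 0.4 0; 0 0 0.4 0; 0 0 0.4 0"
}}

```text
t: 8.63
eef_pos: [609.9, -173.5, 322.9]
tcp_rot: [3.141, 0.0, 2.163]
ft_force: [0.6, -0.0, 0.3]
opening: 0.999
grip_force: 0.0
```

Request:
{"method": "drive_tool", "body": {
  "deltas": "-0.07 0.345 0 0.0375; -0.07 0.345 0 0.0375; -0.07 0.345 0 0.0375; -0.07 0.345 0 0.0375; -0.07 0.345 0 0.0375; -0.07 0.345 0 0.0375; -0.07 0.345 0 0; -0.07 0.345 0 0; 0 0 0 0; 0 0 0 0"
}}

```text
t: 9.47
eef_pos: [553.8, 103.7, 321.1]
tcp_rot: [3.141, 0.001, 2.873]
ft_force: [0.1, -1.0, -0.0]
opening: 1.003
grip_force: 0.0
```

```bash
python3 b.py
cat > c.py <<'E'
from h import *
from scipy.spatial.transform import Rotation as R
s=env.state();T=np.eye(4);T[:3,:3]=R.from_euler('xyz',s['tcp_rot']).as_matrix();T[:3,3]=s['eef_pos']
im,d=snap('wrist');W=world('wrist',d,wpose=T)
cv2.imwrite('pics/w0.png',im[...,::-1])
print(s['eef_pos'].round(1),s['tcp_rot'].round(3),s['joints'].round(2),np.array(env.camera_params('wrist')['mount']).round(2))
hsv=cv2.cvtColor(im,cv2.COLOR_RGB2HSV);S=hsv[...,1];H=hsv[...,0]
m=(W[...,2]>196)&(W[...,2]<212)&(d>0)&(S<80)&(np.hypot(W[...,0]-554,W[...,1]-102)<60)
Q=W[m];print(len(Q),np.median(Q,0)); 
if len(Q)>5: print(cv2.minAreaRect(Q[:,:2].astype(np.float32)))
m=(H<16)&(S>90)&(abs(W[...,2]-160)<6)&(d>0);Q=W[m];print(len(Q))
if len(Q)>5:print(cv2.minAreaRect(Q[:,:2].astype(np.float32)))
m=(W[...,2]>164)&(W[...,2]<172)&(d>0);Q=W[m];print('disc',len(Q),len(Q) and cv2.minEnclosingCircle(Q[:,:2].astype(np.float32)))
E
python3 c.py
```

```text
[553.8 103.7 321.1]
scene z 106.9 199.9
0 (array([ 607.7, -173.5]), np.float64(27.0), 101)
30 (array([ 608.9, -175.4]), np.float64(26.7), 176)
60 (array([ 609.3, -175.8]), np.float64(26.2), 299)
side z 113.8 201.2
0 (array([ 607.2, -176.6]), np.float64(24.4), 167)
30 (array([ 609.1, -175. ]), np.float64(26.4), 186)
60 (array([ 609.3, -174.9]), np.float64(26.4), 326)
[554.4 101.8 320.7] [3.142e+00 1.000e-03 2.870e+00] [ 0.06  0.32  1.59 -0.    1.23 -1.23] [[   0.     -0.96   -0.27   76.2 ]
 [   1.      0.     -0.      1.92]
 [   0.     -0.27    0.96 -151.83]
 [   0.      0.      0.      1.  ]]
1299 [550.75315301 110.2484032  202.67529261]
((552.8946533203125, 109.71649169921875), (15.984990119934082, 65.38076782226562), 75.15206909179688)
32088
((548.6864624023438, 110.89108276367188), (190.734375, 231.4622802734375), 70.01884460449219)
disc 3766 ((553.074951171875, 109.38711547851562), 40.99353790283203)
```

```bash
python3 c.py | grep -v mount; sed -n '/bar?/p;/orange/,/top/p' <(python3 m.py 2>/dev/null)
```

```text
[554.5 101.4 320.5] [-3.142  0.     2.869] [ 0.06  0.32  1.59 -0.    1.23 -1.23] [[   0.     -0.96   -0.27   76.2 ]
 [   1.      0.     -0.      1.92]
 [   0.     -0.27    0.96 -151.83]
 [   0.      0.      0.      1.  ]]
1279 [551.13398787 110.06772307 202.67585954]
((552.8214721679688, 109.87095642089844), (15.587220191955566, 65.20474243164062), 74.3423080444336)
32197
((548.5363159179688, 111.30374145507812), (191.1693115234375, 230.25180053710938), 70.3022232055664)
disc 3788 ((553.2064819335938, 109.47769165039062), 40.94090270996094)
scene orange [326.  29.] 1960 ztop 720.1
  top ((445.46282958984375, 94.50994873046875), (311.29327392578125, 127.11882781982422), 3.2376997470855713) 656.6012099581299
scene orange [353. 193.] 4627 ztop 161.8
  top ((554.8028564453125, 103.33485412597656), (195.9203338623047, 245.60382080078125), 69.48249053955078) 157.78804374383253
scene bar? [354. 169.] [346 162  17  14 112] ((556.386962890625, 102.201416015625), (19.14973258972168, 59.661739349365234), 68.70841217041016) [559.6  97.5 198.7] 205.15650232868208
side orange [309. 193.] 4948 ztop 162.8
  top ((554.6486206054688, 103.00251770019531), (200.32269287109375, 241.05296325683594), 69.78682708740234) 159.7742697101545
side bar? [308. 162.] [298 157  21  11 149] ((553.4768676757812, 100.61329650878906), (21.425125122070312, 65.67048645019531), 78.38750457763672) [549.3  99.2 198.5] 206.1226480223911
```

View pics/w0.png

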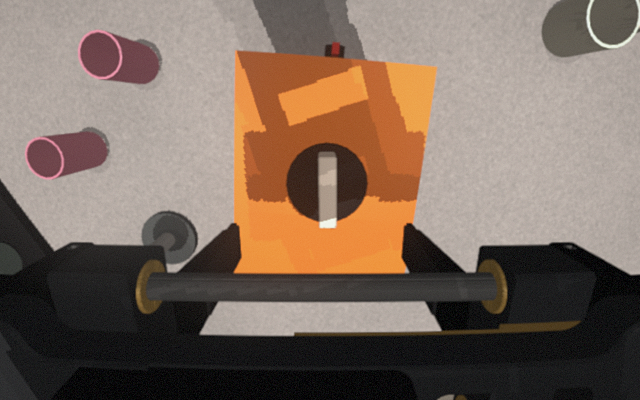

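The wrist picture shows the cap disc centred at (327,182) with the bar running vertically, the pink beakers at (100,55) and (45,157), and the stand foot at (168,238). The stand's beaker is hidden by the gripper. The wrist estimate is about 7 mm off in y, so I'll check it against the pink rims.

Run:
```python
from h import *
from scipy.spatial.transform import Rotation as R
s=env.state();T=np.eye(4);T[:3,:3]=R.from_euler('xyz',s['tcp_rot']).as_matrix();T[:3,3]=s['eef_pos']
z=np.load('pics/wrist.npz');im,d=z['im'],z['d'];W=world('wrist',d,wpose=T)
p=env.camera_params('wrist');print(np.array(p['mtx']),p['k1'],np.array(p['mount']).round(4))
hsv=cv2.cvtColor(im,cv2.COLOR_RGB2HSV);H,S=hsv[...,0],hsv[...,1]
m=(H>=155)&(S>60)&(d>0)
k,l,st,ce=cv2.connectedComponentsWithStats(m.astype(np.uint8))
for i in range(1,k):
    if st[i,4]>100:
        Q=W[l==i];t=Q[Q[:,2]>84];print(ce[i],np.percentile(Q[:,2],[1,50,99]).round(1),cv2.minEnclosingCircle(t[:,:2].astype(np.float32)))
for lo,hi,n in((-5,5,'floor'),):
    Q=W[(abs(W[...,2])<25)&(d>0)];A=np.c_[Q[:,:2],np.ones(len(Q))];print('floor plane',np.linalg.lstsq(A,Q[:,2],rcond=None)[0])
m=(H<16)&(S>90)&(abs(W[...,2]-160)<8)&(d>0);Q=W[m];A=np.c_[Q[:,:2]-[553,105],np.ones(len(Q))];print('top plane',np.linalg.lstsq(A,Q[:,2],rcond=None)[0])
# cap from scene/side: dark disc at z 164-172
for n in('scene','side'):
    z=np.load(f'pics/{n}.npz');im,d=z['im'],z['d'];W=world(n,d)
    m=(d>0)&(im.max(-1)<70)&(W[...,2]>158)&(W[...,2]<176)&(np.hypot(W[...,0]-554,W[...,1]-105)<60)
    Q=W[m];print(n,len(Q),cv2.minEnclosingCircle(Q[:,:2].astype(np.float32)),cv2.fitEllipse(Q[:,:2].astype(np.float32)))
```

```text
[[315.06534584   0.         321.07007884]
 [  0.         315.06534584 195.40739519]
 [  0.           0.           1.        ]] -0.06229772056026848 [[ 4.000000e-04 -9.639000e-01 -2.664000e-01  7.620130e+01]
 [ 1.000000e+00  6.000000e-04 -4.000000e-04  1.915500e+00]
 [ 6.000000e-04 -2.664000e-01  9.639000e-01 -1.518323e+02]
 [ 0.000000e+00  0.000000e+00  0.000000e+00  1.000000e+00]]
[116.43506696  57.96449704] [ 2.4 60.2 89.7] ((348.13360595703125, -109.14783477783203), 28.619808197021484)
[ 64.40307692 153.73982906] [ 2.2 61.8 89.6] ((439.00048828125, -235.4779052734375), 28.663501739501953)
floor plane [ 0.00141129 -0.00229123 -1.25807169]
top plane [ 2.68372570e-03 -3.23680842e-04  1.59467785e+02]
scene 182 ((555.7473754882812, 100.56157684326172), 42.55825424194336) ((556.2389526367188, 100.69770812988281), (65.46038818359375, 69.69271850585938), 122.53168487548828)
side 122 ((551.3964233398438, 98.79651641845703), 38.0546875) ((545.7077026367188, 89.05126953125), (40.45539855957031, 67.15892791748047), 60.44211959838867)
```

Request:
{"method": "drive_tool", "body": {
  "deltas": "0 0.03 -0.2 0; 0 0 -0.3 0; 0 0 -0.3 0; 0 0 -0.2 0; 0 0 -0.17 0; 0 0 -0.1 0; 0 0 0 0; 0 0 0 0"
}}

```text
t: 10.33
eef_pos: [554.6, 104.7, 193.4]
tcp_rot: [-3.142, -0.0, 2.869]
ft_force: [-0.5, -0.5, 0.2]
opening: 0.998
grip_force: 0.0
```

```bash
sed -i 's#pics/w0.png#pics/w1.png#' c.py; python3 c.py
```

```text
[554.6 104.7 193.4] [-3.142 -0.     2.869] [ 0.07  0.45  1.75  0.    0.94 -1.23] [[   0.     -0.96   -0.27   76.2 ]
 [   1.      0.     -0.      1.92]
 [   0.     -0.27    0.96 -151.83]
 [   0.      0.      0.      1.  ]]
3131 [543.28646334 112.72237009 202.66339673]
((558.435546875, 130.56619262695312), (59.44786071777344, 65.92162322998047), 74.98821258544922)
56466
((538.0250854492188, 115.07156372070312), (191.9462432861328, 208.63623046875), 69.95925903320312)
disc 8842 ((552.949951171875, 109.4488296508789), 40.774696350097656)
```

View pics/w1.png

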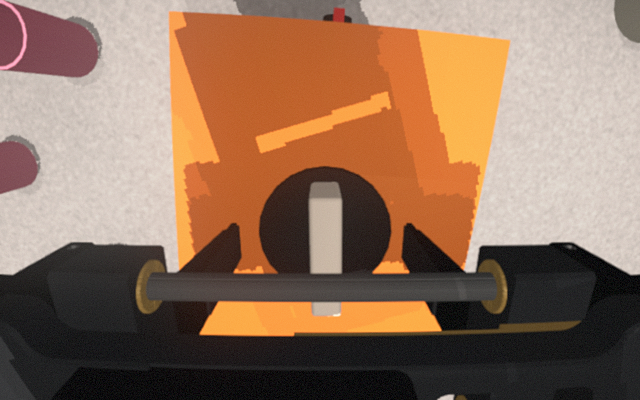

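The picture shows the fingertips' inner edges at (240,225) and (404,225), and the bar between them centred at u≈326. The bar is therefore about 2 mm towards tool +y. Next I'll measure fingers and bar in tool coordinates from the same depth image.

Run:
```python
from h import *
z=np.load('pics/wrist.npz');im,d=z['im'],z['d'];W=world('wrist',d,wpose=np.eye(4))
ok=(d>0)
for s in(-1,1):
    m=ok&(W[...,1]*s>35)&(W[...,1]*s<75)&(W[...,2]>0)&(W[...,2]<17.5)&(abs(W[...,0])<40)&(im.max(-1)<90)
    Q=W[m];print('finger',s,len(Q),np.percentile(Q,[1,10,50,90,99],axis=0).round(1))
m=ok&(abs(W[...,1])<30)&(abs(W[...,2]+10)<5)&(abs(W[...,0])<60)
Q=W[m];print('bar top',len(Q),np.percentile(Q,[1,50,99],axis=0).round(1))
m=ok&(abs(W[...,1])<60)&(abs(W[...,2]-25.5)<4)
Q=W[m&(im.max(-1)<80)];print('disc',cv2.minEnclosingCircle(Q[:,:2].astype(np.float32)))
```

```text
finger -1 420 [[ -8.1 -51.2   0.2]
 [ -5.4 -48.5   1.5]
 [  6.1 -45.9   7.5]
 [ 12.7 -45.6  14.8]
 [ 13.2 -45.3  16.9]]
finger 1 429 [[-8.  49.   0.1]
 [-5.3 49.2  1.5]
 [ 5.9 49.5  7.6]
 [12.8 52.6 14.9]
 [13.2 55.  16.9]]
bar top 2902 [[-28.8  -3.6 -10.6]
 [ 14.1   4.2  -9.3]
 [ 35.6  11.9  -6.3]]
disc ((3.3449795246124268, 3.7531986236572266), 40.44361877441406)
```

Request:
{"method": "drive_tool", "body": {
  "deltas": "0.005 0.02 -0.02 0; 0 0 0 0; 0 0 0 0"
}}

```text
t: 10.63
eef_pos: [555.0, 107.4, 191.8]
tcp_rot: [3.141, 0.001, 2.87]
ft_force: [-0.3, -0.3, 0.3]
opening: 1.0
grip_force: 0.0
```

Request:
{"method": "drive_tool", "body": {
  "deltas": "0 0 0 0; 0 0 0 0; 0 0 0 0; 0 0 0 0; 0 0 0 0; 0 0 0 0; 0 0 0 0; 0 0 0 0; 0 0 0 0; 0 0 0 0",
  "gripper": 1
}}

```text
t: 11.47
eef_pos: [554.8, 107.3, 191.1]
tcp_rot: [3.142, -0.0, 2.87]
ft_force: [0.4, -0.0, -0.7]
opening: 0.357
grip_force: 0.0
```

Request:
{"method": "drive_tool", "body": {
  "deltas": "0 0 0 0; 0 0 0 0; 0 0 0 0; 0 0 0 0; 0 0 0 0"
}}

```text
t: 11.88
eef_pos: [554.8, 107.3, 191.2]
tcp_rot: [3.142, 0.0, 2.87]
ft_force: [-0.1, -0.1, -0.3]
opening: 0.165
grip_force: 30.0
```

```bash
cat > s.py <<'E'
from h import *
s=env.state()
for k in('t','eef_pos','tcp_rot','ft_force','moment','joints','opening'): print(k,np.round(s[k],3))
E
python3 s.py
```

```text
t 11.883
eef_pos [554.769 107.268 191.171]
tcp_rot [3.142 0.    2.87 ]
ft_force [-0.127 -0.067 -0.285]
moment [-0.012 -0.004 -0.046]
joints [ 0.074  0.451  1.755  0.     0.935 -1.225]
opening 0.165
```

Request:
{"method": "drive_tool", "body": {
  "deltas": "0 0 0 0.01; 0 0 0 0.01; 0 0 0 0.01; 0 0 0 0"
}}

```text
t: 12.22
eef_pos: [554.8, 107.2, 191.2]
tcp_rot: [3.142, 0.0, 2.965]
ft_force: [-0.7, -0.9, -1.1]
opening: 0.167
grip_force: 30.0
```

```bash
python3 s.py
```

```text
t 12.217
eef_pos [554.795 107.218 191.178]
tcp_rot [3.142 0.    2.965]
ft_force [-0.729 -0.933 -1.107]
moment [-0.066 -0.03   0.039]
joints [ 0.074  0.451  1.755  0.     0.935 -1.321]
opening 0.167
```

Request:
{"method": "drive_tool", "body": {
  "deltas": "0 0 0 0.01; 0 0 0 0.01; 0 0 0 0.01; 0 0 0 0"
}}

```text
t: 12.55
eef_pos: [554.6, 107.1, 191.2]
tcp_rot: [3.141, -0.001, 3.057]
ft_force: [-2.0, -1.9, 0.9]
opening: 0.172
grip_force: 31.1
```

```bash
python3 s.py
```

```text
t 12.55
eef_pos [554.593 107.107 191.17 ]
tcp_rot [ 3.141e+00 -1.000e-03  3.057e+00]
ft_force [-2.048 -1.875  0.897]
moment [-0.275  0.36  -0.897]
joints [ 0.074  0.451  1.755  0.     0.936 -1.413]
opening 0.172
```

Request:
{"method": "drive_tool", "body": {
  "deltas": "0 0 0 0.01; 0 0 0 0"
}}

```text
t: 12.72
eef_pos: [554.4, 107.2, 191.2]
tcp_rot: [3.141, -0.001, 3.088]
ft_force: [-3.1, -2.0, 1.5]
opening: 0.179
grip_force: 31.6
```

```bash
python3 s.py
```

```text
t 12.717
eef_pos [554.36  107.167 191.156]
tcp_rot [ 3.141e+00 -1.000e-03  3.088e+00]
ft_force [-3.147 -1.969  1.518]
moment [-0.282  0.602 -0.879]
joints [ 0.074  0.451  1.755  0.     0.936 -1.444]
opening 0.179
```

Anticlockwise is blocked at about +0.17 rad, with the moment rising and the fingers starting to slip. Now the other way.

Request:
{"method": "drive_tool", "body": {
  "deltas": "0 0 0 -0.01; 0 0 0 -0.02; 0 0 0 -0.03; 0 0 0 -0.03; 0 0 0 -0.03; 0 0 0 -0.03; 0 0 0 -0.03; 0 0 0 -0.03; 0 0 0 -0.03; 0 0 0 0"
}}

```text
t: 13.55
eef_pos: [554.9, 107.4, 191.2]
tcp_rot: [3.141, 0.0, 2.33]
ft_force: [0.2, -0.2, 0.5]
opening: 0.168
grip_force: 29.8
```

```bash
python3 s.py
```

```text
t 13.55
eef_pos [554.877 107.394 191.156]
tcp_rot [3.141 0.    2.33 ]
ft_force [ 0.181 -0.182  0.501]
moment [ 0.125  0.012 -0.035]
joints [ 0.074  0.452  1.755  0.     0.935 -0.685]
opening 0.168
```

Request:
{"method": "drive_tool", "body": {
  "deltas": "0 0 0 -0.03; 0 0 0 -0.03; 0 0 0 -0.03; 0 0 0 -0.03; 0 0 0 -0.03; 0 0 0 -0.03; 0 0 0 -0.02; 0 0 0 -0.01; 0 0 0 0"
}}

```text
t: 14.3
eef_pos: [554.8, 107.4, 191.2]
tcp_rot: [3.141, -0.0, 1.677]
ft_force: [0.2, 0.8, 0.3]
opening: 0.164
grip_force: 29.9
```

```bash
python3 s.py
```

```text
t 14.3
eef_pos [554.751 107.375 191.161]
tcp_rot [ 3.141 -0.     1.677]
ft_force [0.214 0.758 0.322]
moment [0.022 0.194 0.028]
joints [ 0.074  0.451  1.755  0.     0.935 -0.032]
opening 0.164
```

Request:
{"method": "drive_tool", "body": {
  "deltas": "0 0 0 -0.01; 0 0 0 -0.01; 0 0 0 0"
}}

```text
t: 14.55
eef_pos: [554.1, 107.5, 191.2]
tcp_rot: [-3.14, 0.0, 1.616]
ft_force: [-5.7, 1.4, 2.5]
opening: 0.166
grip_force: 30.1
```

```bash
python3 s.py
```

```text
t 14.55
eef_pos [554.103 107.492 191.195]
tcp_rot [-3.14   0.     1.616]
ft_force [-5.68   1.405  2.49 ]
moment [0.104 0.932 0.43 ]
joints [ 0.075  0.451  1.755 -0.     0.936  0.03 ]
opening 0.166
```

The clockwise stop is felt at about 1.63, as expected. I'll ease off a little and lift straight up.

Request:
{"method": "drive_tool", "body": {
  "deltas": "0 0 0 0.005; 0 0 0.02 0; 0 0 0.02 0; 0 0 0.02 0; 0 0 0.02 0; 0 0 0 0"
}}

```text
t: 15.05
eef_pos: [555.6, 107.3, 199.9]
tcp_rot: [3.139, -0.0, 1.629]
ft_force: [0.3, -0.2, -1.7]
opening: 0.167
grip_force: 30.0
```

```bash
python3 s.py
```

```text
t 15.05
eef_pos [555.61  107.289 199.878]
tcp_rot [ 3.139 -0.     1.629]
ft_force [ 0.296 -0.221 -1.724]
moment [-0.106  0.075  0.002]
joints [0.074 0.441 1.745 0.    0.953 0.016]
opening 0.167
```

Request:
{"method": "drive_tool", "body": {
  "deltas": "0 0 0.05 0; 0 0 0.1 0; 0 0 0.15 0; 0 0 0.2 0; 0 0 0.2 0; 0 0 0.15 0; 0 0 0.05 0; 0 0 0.03 0; 0 0 0 0; 0 0 0 0"
}}

```text
t: 15.88
eef_pos: [554.6, 107.2, 291.6]
tcp_rot: [-3.141, 0.0, 1.629]
ft_force: [0.3, 0.4, -1.1]
opening: 0.168
grip_force: 30.0
```

Request:
{"method": "drive_tool", "body": {
  "deltas": "0 0 0 0; 0 0 0 0; 0 0 0 0; 0 0 0 0; 0 0 0 0"
}}

```text
t: 16.3
eef_pos: [554.7, 107.3, 291.9]
tcp_rot: [-3.141, 0.0, 1.629]
ft_force: [-0.1, 0.3, -1.3]
opening: 0.163
grip_force: 30.0
```

```bash
python3 s.py; python3 b.py
python3 - <<'E'
import cv2,glob
f=sorted(glob.glob('pics/sceneb_*.png'),key=lambda s:int(s.split('_')[1][:-4]))[-1];cv2.imwrite('pics/fin.png',cv2.imread(f));
E
```

```text
t 16.3
eef_pos [554.748 107.259 291.936]
tcp_rot [-3.141  0.     1.629]
ft_force [-0.092  0.304 -1.264]
moment [-0.074  0.042  0.02 ]
joints [ 0.074  0.349  1.627 -0.     1.166  0.016]
opening 0.163
[554.7 107.3 291.9]
scene z 104.4 200.0
0 (array([ 608.3, -174.5]), np.float64(25.9), 97)
30 (array([ 609. , -175.6]), np.float64(26.5), 167)
60 (array([ 609.1, -175.6]), np.float64(26.4), 303)
side z 113.3 201.5
0 (array([ 609. , -175.4]), np.float64(25.9), 164)
30 (array([ 609.2, -174.8]), np.float64(26.4), 187)
60 (array([ 609. , -174.8]), np.float64(26.4), 322)
```

View pics/fin.png

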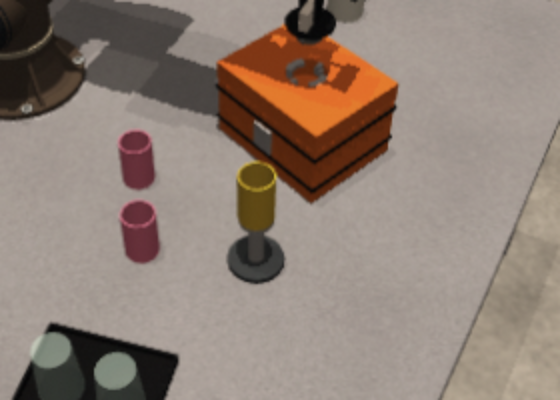

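The picture shows the yellow beaker upright on the stand at (257,198), the cap held at (310,25) above the open mouth at (307,72), and the tumblers and mug undisturbed. I'm handing the job in.

```bash
python3 -c "
from cell import env
print(env.job_done())"
```

```text
the job is handed in; nothing more can be done
None
```

I handed the job in at 16.4 s (no verdict came back): the yellow beaker stands upright and released on the stand, and the cap, which loosened clockwise after anticlockwise was blocked, is held level about 100 mm above the open mouth.

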